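# Sort the bench bottles and the pen into their trays

## Robot

A 6-joint arm with a two-finger parallel gripper is mounted at the origin on a cart in front of the work surface, level with it; the furniture and walls round the work are solid. World frame = base frame: x ahead of the robot, y to its left, z up, the work surface at z = 0. Lengths are in m, angles in rad, forces in N, time in s.
With the tool pointing down it reaches from about 0.3 to 0.775 m from the base axis. Payload 14.6 kg.
Tool frame: the origin (TCP) lies at the centre of the arm's flange, where the gripper is bolted on; the fingertips stand 199 mm ahead of it and the grasp point (between the pads) lies 180 mm ahead of it; z points along the fingers, y is the line along which they close (so a half turn about z gives the same grasp; the last joint's range is limited). The gripper opens to 94 mm and grips with 3 to 60 N. Pads are 16 mm wide; open, the fingers measure 119 mm over their backs; the gripper's body (75 mm by 177 mm) begins 78 mm behind the grasp point.
Start: joints at [-1.22, 0.3, 1.521, -0, 1.321, -0.067], TCP at [0.223, -0.503, 0.405] pointing down, gripper open.
Joint ranges: [-3.03, 3.03], [-0.79, 2.21], [0.23, 2.52], [-1.04, 4.18], [0, 3.07], [-2.55, 2.55]. Speed limits (rad/s): [2.22, 2.22, 2.57, 3.14, 3.14, 3.14].

## Interface

Orientations are given as [roll, pitch, yaw] about the fixed x, y, z axes, in that order (R = Rz(yaw) Ry(pitch) Rx(roll)).
In Python, from station import ctrl gives the robot as it stands. The module is installed in compiled form; this text tells all that it offers.
- The arm moves only by the tool servo_tool, never from a script. Its argument "motion" is a list of rows, each a list of 5 numbers: the closure, from 0 (fully open) to 1 (shut), then the shift along the world's x, y, z in cm, then the turn about the world's z in degrees. A call has 1 to 20 rows; each row is the pose to reach, as a shift and turn from the pose commanded when the call began; what a row does not reach only later rows make up. A row lasts 1/8 s, in which the tool goes at most 62.5 mm and 10.7 degrees, less where a joint would pass 70% of its speed; a pose out of reach is approached as far as the arm can. A call with a gripper value outside its range is refused whole. The fingers move at their own pace and stop on an object; "squeeze" is the grip in N (left out, the last holds). Time passes only in rows, so rows that repeat a pose let the fingers close. It gives the time, the measured TCP pose, the force, the opening and the grip force at its end, in the units of the state.
- ctrl.get_obs(): the state, without advancing time (a new reading comes with each control period).
- ctrl.camera(name): name is "scene" or "top"; returns a dict with "image" (384x512x3 uint8, red, green, blue), "fx", "fy", "cx", "cy" (pixels), "camera_from_world" (4x4, takes a point from world to camera coordinates). Camera axes: x right, y up, looking along -z (the intrinsics and any distortion apply to the point x, -y, -z); pixel columns grow to the right and rows downward; lengths in m; the calibration is good to about 2 mm. A picture is of the moment at which its call begins. There is no depth.
- ctrl.hand_in(): hands the job in; it is judged then, once.
The state is a dict: "time_s": time; "qpos": joint angles; "joint_vel": joint speeds; "tau": joint torques, N m; "ee_pos": TCP position; "eef_rot": TCP orientation; "force": force on the tool from outside, world axes, zero at the start; "moment": the same for the moment, N m; "grip_width": finger opening in m; "grip_force": force on a finger pad.
Only numpy, scipy, OpenCV 4.12 (cv2) and the standard library are available. Lean on these libraries where they do the work, as an engineer would, in place of code of your own. Each camera call takes 0.05 s, during which the arm holds its last target. There are 200 camera calls.

## Task

Sort what stands among the three grey trays in front of you into them: the two large screw-cap bottles (the amber one and the clear one) into the tray with the two large bays, one upright in each bay, the two small dropper bottles into the tray with the two small bays, one upright in each bay, and the pen flat and lengthwise in the long undivided tray. Within a pair either bottle may take either bay, and the order is yours. Let every item rest on its tray's floor, do not tip a bottle over on the way, and leave the roll of tape and the conical flask where they stand.

Things in the scene. Friction and masses are not known exactly. Their poses are not given: they have to be found in the camera images.
- amber_bottle_center (a point): Large amber-brown screw-cap bottle with a black cap, 126 mm tall; body 58 mm in diameter and cylindrical up to 81 mm, then a shoulder narrowing to the neck, and a firmly fixed cap 34 mm in diameter from 109 to 126 mm, strong enough to lift the bottle by; about 0.23 kg. Its z axis points up through the cap. Stands upright at the start. The point is on its axis, half-way up: 63 mm above its underside.
- buffer_bottle_a_center (a point): Large clear screw-cap bottle with a white ribbed cap and an orange-edged label, 118 mm tall; body 53 mm in diameter and cylindrical up to 76 mm, then a shoulder narrowing to the neck, and a firmly fixed cap 33 mm in diameter from 102 to 118 mm, strong enough to lift the bottle by; about 0.19 kg. Its z axis points up through the cap. Stands upright at the start. The point is on its axis, half-way up: 59 mm above its underside.
- ball_pen_center (a point): Blue ball pen lying flat, 140 mm long, 10 mm wide, 11 mm high, tapering at its tip. Its y axis runs along the pen. The point is at mid-length, 5.5 mm above its underside.
- dropper_bottle_0_center (a point): Small white dropper bottle with a pointed red spout cap, 94 mm tall; body 31 mm in diameter and cylindrical up to 46 mm, then a shoulder up to 56 mm, a firmly fixed cap 19 mm in diameter from 60 to 73 mm, and a thin spout; about 0.05 kg. Its z axis points up through the cap. Stands upright at the start. The point is on its axis, half-way up: 47 mm above its underside.
- dropper_bottle_1_center (a point): Small white dropper bottle with a pointed blue spout cap, 94 mm tall; body 31 mm in diameter and cylindrical up to 46 mm, then a shoulder up to 56 mm, a firmly fixed cap 19 mm in diameter from 60 to 73 mm, and a thin spout; about 0.05 kg. Its z axis points up through the cap. Stands upright at the start. The point is on its axis, half-way up: 47 mm above its underside.
- large_bay_tray: Grey open tray with a grip lug at each short end, fixed to the worktop. Origin: the centre of its underside, on the worktop; x runs along the tray's length, y across, z up. Largest of the three: 176 x 90 mm, 14 mm high, walls and floor 4 mm thick; one divider across the middle, as high as the walls, makes two square bays 82 x 82 mm inside, their centres 43 mm either way from the origin along x.
- small_bay_tray: Grey open tray with a grip lug at each short end, fixed to the worktop. Origin: the centre of its underside, on the worktop; x runs along the tray's length, y across, z up. The short one: 140 x 72 mm, 14 mm high, walls and floor 4 mm thick; one divider across the middle, as high as the walls, makes two square bays 64 x 64 mm inside, their centres 34 mm either way from the origin along x.
- pen_tray: Grey open tray with a grip lug at each short end, fixed to the worktop. Origin: the centre of its underside, on the worktop; x runs along the tray's length, y across, z up. Long and shallow, undivided: 188 x 78 mm, 10 mm high, walls and floor 4 mm thick, 180 x 70 mm inside, so its walls rise 6 mm above its floor.
- label_tape: Bystander: white roll of tape lying flat, 62 mm across, 18 mm high, loose. Origin: centre of its underside. It lies in front of a tall blue cabinet. Tall furniture fills the worktop beyond x = 0.57 m where y is between -0.37 and -0.12 m (that cabinet) and where y is above 0.33 m (a bath); the front strip, x under 0.54 m, is clear of furniture.
- conical_flask: Bystander: clear glass conical flask, 95 mm across at the foot, 113 mm tall, loose. Origin: centre of its underside; z points up.

How it is judged:
By the outcome, as a careful person would: the job done as asked, in the order asked, and still so for the second after the job is handed in, with the robot touching nothing.
It also fails if it takes over 141 s, if anything falls off the work surface, if the arm or the gripper's body presses on something with over 40 N, if the wrist force passes 120 N, or if a joint passes its speed limit or range.

## Working session

There is one attempt and no reset: what is moved stays moved. The work goes in short steps, Python scripts to look and compute and a tool call to move; the robot and the scene stay as the last step left them, time stands still between calls to the robot, and variables do not carry over. Pictures are saved under pics/ and viewed, at most 14 in all, crops included, and the job is handed in when it is done.

Besides the shell and the picture viewer there is one more tool, called after ">>>" as name(argument=value, ...), one argument or row to a line, values as JSON. servo_tool: Moves the arm, as the interface text tells. Its arguments: {"type":"object","properties":{"motion":{"type":"array","items":{"type":"array","items":{"type":"number"}}},"squeeze":{"type":"number"}},"required":["motion"]}

```bash
mkdir -p pics; cat > h.py <<'E'
import numpy as np, cv2
from station import ctrl
def shot(n,tag):
    c=ctrl.camera(n); cv2.imwrite(f'pics/{tag}.png',c['image'][:,:,::-1]); 
    np.savez(f'pics/{tag}.npz',**{k:c[k] for k in('image','fx','fy','cx','cy','camera_from_world')}); return c
def load(tag): return dict(np.load(f'pics/{tag}.npz'))
def ray(c,u,v):
    T=np.array(c['camera_from_world']); R=T[:3,:3]; o=-R.T@T[:3,3]
    d=R.T@np.array([(u-c['cx'])/c['fx'],-(v-c['cy'])/c['fy'],-1.]); return o,d
def onz(c,u,v,z):
    o,d=ray(c,u,v); return o+d*(z-o[2])/d[2]
def proj(c,p):
    T=np.array(c['camera_from_world']); q=T[:3,:3]@np.array(p)+T[:3,3]
    return c['cx']+c['fx']*q[0]/-q[2], c['cy']+c['fy']*-q[1]/-q[2]
E
python3 - <<'E'
from h import *
for n in('scene','top'):
    c=shot(n,n+'0'); print(n,[k for k in c],c['fx'],c['cx'],c['cy'],ray(c,256,192)); 
    big=cv2.resize(c['image'][:,:,::-1],(800,600),interpolation=cv2.INTER_CUBIC); cv2.imwrite(f'pics/{n}0b.png',big)
print(ctrl.get_obs())
E
```

```text
scene ['image', 'fx', 'fy', 'cx', 'cy', 'camera_from_world'] 486.7694492852942 261.5201836909144 187.73208835531966 (array([-0.28691419,  0.63474515,  0.82763485]), array([ 0.66686502, -0.4695108 , -0.57884033]))
top ['image', 'fx', 'fy', 'cx', 'cy', 'camera_from_world'] 361.152993385844 256.40545251346606 191.86957484746844 (array([ 0.36655641, -0.02940418,  1.16693405]), array([ 0.21407432,  0.01308943, -0.97673038]))
{'time_s': 0.1, 'qpos': array([-1.21961302e+00,  3.00417511e-01,  1.52147493e+00,  2.60335892e-06,
        1.32071334e+00, -6.65864562e-02]), 'joint_vel': array([-0.00101726, -0.00142093, -0.00044288, -0.0013467 , -0.00159944,
        0.00063671]), 'tau': array([ 1.40639506e-03, -5.32645333e+01, -3.53281403e+01,  7.09078484e-02,
        2.34941411e-02, -9.20383377e-05]), 'ee_pos': array([ 0.22314511, -0.50267722,  0.40416053]), 'eef_rot': array([-3.14058194e+00, -6.99266011e-05,  4.17769083e-01]), 'force': array([-1.39914857,  0.33214341,  0.28367511]), 'moment': array([-0.01982647, -0.02259636,  0.00109677]), 'grip_force': 0.0, 'grip_width': 0.09397490132842472}
```

View pics/scene0b.png

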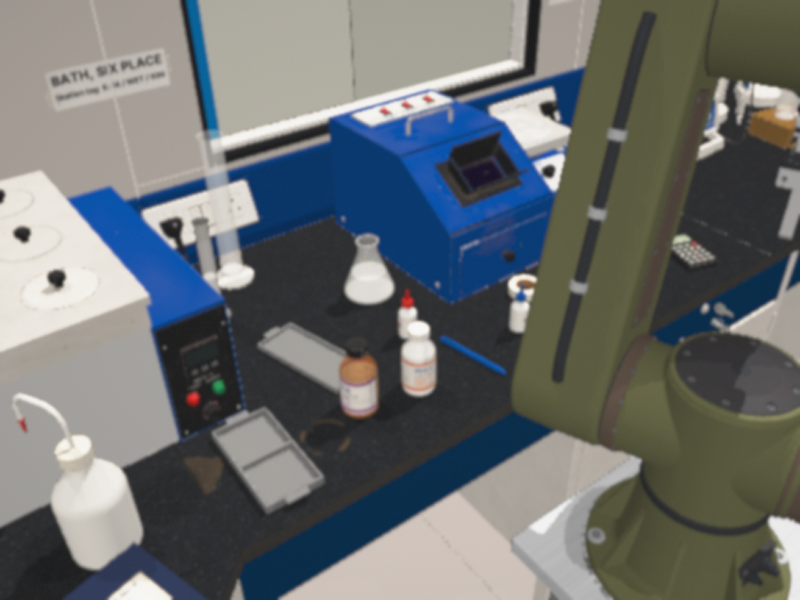

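View pics/top0b.png

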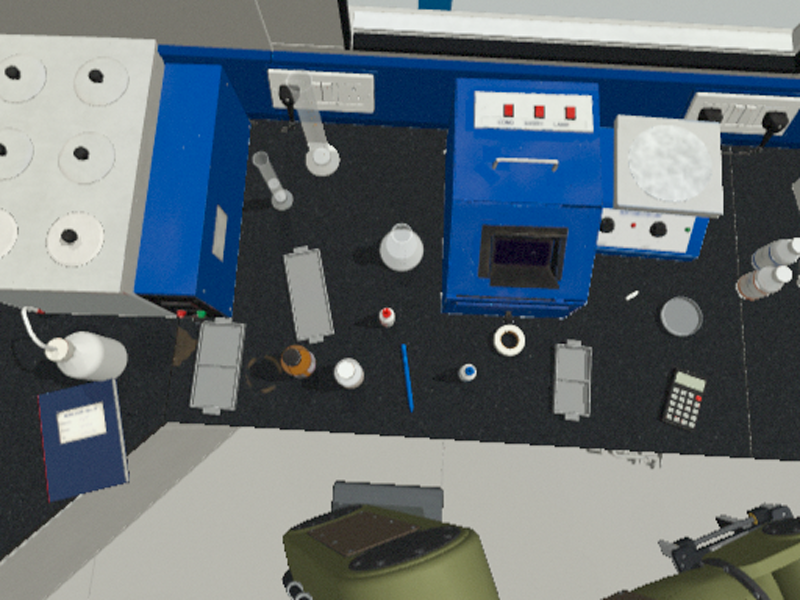

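The scene view shows all items standing: amber (358,380), clear (418,360), red dropper (407,315), pen (472,354), blue dropper (518,312). In the top view (800x600) large tray is at (217,366), pen tray (308,294), small tray (573,379), and the caps are at about (297,356), (348,372), (387,315), (468,371), with the pen at (407,377).

```bash
cat > m.py <<'E'
from h import *
c=load('top0'); im=c['image']; hsv=cv2.cvtColor(im,cv2.COLOR_RGB2HSV).astype(int); H,S,V=hsv[...,0],hsv[...,1],hsv[...,2]
def blob(mask,u,v,r,close=0):
    m=mask.astype(np.uint8).copy(); w=np.zeros_like(m); w[max(0,v-r):v+r,max(0,u-r):u+r]=1; m*=w
    if close: m=cv2.morphologyEx(m,cv2.MORPH_CLOSE,np.ones((close,close),np.uint8))
    n,l,s,ce=cv2.connectedComponentsWithStats(m); k=1+np.argmax(s[1:,4]); return (l==k),ce[k],s[k]
for n,(u,v),r,h in(('large',(139,234),34,.014),('pen',(197,188),36,.010),('small',(367,243),30,.014)):
    m,ce,s=blob((V>75)&(S<60),u,v,r,5)
    ys,xs=np.nonzero(m); P=np.array([onz(c,x,y,h)[:2] for x,y in zip(xs,ys)],np.float32)
    print(n,s,cv2.minAreaRect(P*1000))
for n,(u,v),h,mask in(('redcap',(248,201),.073,(S>140)&(V>90)&((H<8)|(H>172))),('bluecap',(299,237),.073,(S>120)&(H>95)&(H<125)&(V>60)),
  ('pen',(261,241),.0055,(S>120)&(H>95)&(H<125)&(V>60)),('clear',(223,238),.118,(V>150)&(S<50)),('amber',(190,231),.08,(H>5)&(H<22)&(S>120)&(V>60)),
  ('redbody',(248,201),.05,(V>120)&(S<50)),('bluebody',(299,237),.05,(V>120)&(S<50))):
    m,ce,s=blob(mask,u,v,28 if n=='pen' else 16)
    ys,xs=np.nonzero(m); P=np.array([onz(c,x,y,h)[:2] for x,y in zip(xs,ys)],np.float32)
    print(n,s,onz(c,*ce,h).round(4),cv2.minAreaRect(P*1000))
a=im[130:270,110:410,::-1]; cv2.imwrite('pics/crop0.png',cv2.resize(a,(800,373),interpolation=cv2.INTER_CUBIC))
b=np.hstack([cv2.resize(im[v-20:v+20,u-20:u+20,::-1],(266,266),interpolation=cv2.INTER_NEAREST) for u,v in((190,228),(223,238),(257,241))]);
b2=np.hstack([cv2.resize(im[v-20:v+20,u-20:u+20,::-1],(266,266),interpolation=cv2.INTER_NEAREST) for u,v in((248,201),(299,237),(326,217))]);
cv2.imwrite('pics/crop1.png',np.vstack([b,b2]))
E
python3 m.py
```

```text
large [ 121  203   37   63 1743] ((462.3814697265625, 349.9823913574219), (94.81452178955078, 198.58831787109375), 89.9826431274414)
pen [ 181  157   33   63 1420] ((623.1707763671875, 180.97271728515625), (211.74862670898438, 78.95027160644531), 14.860566139221191)
small [ 354  217   25   53 1134] ((476.84075927734375, -372.1853332519531), (74.6174087524414, 164.0524444580078), 87.90193176269531)
redcap [245 197   5   6  23] [0.5801 0.0118 0.073 ] ((580.9879760742188, 11.5595703125), (15.751471519470215, 12.351163864135742), 3.8266522884368896)
bluecap [298 235   6   5  22] [ 0.4755 -0.1561  0.073 ] ((475.486572265625, -155.70834350585938), (12.632010459899902, 12.969712257385254), 47.65635299682617)
pen [256 220   9  44 152] [ 0.461  -0.0376  0.0055] ((461.2742614746094, -37.3680534362793), (137.90097045898438, 11.507918357849121), 10.534221649169922)
clear [214 229  19  19 253] [0.4541 0.0719 0.118 ] ((453.4056396484375, 71.64825439453125), (51.567970275878906, 46.52075958251953), 48.93357467651367)
amber [180 221  19  20 191] [0.4709 0.1731 0.08  ] ((474.1095886230469, 179.38389587402344), (58.405391693115234, 54.255252838134766), 5.427371978759766)
redbody [243 197  10  11  55] [0.5742 0.009  0.05  ] ((577.587646484375, 10.3175687789917), (32.05109786987305, 28.339862823486328), 3.894806146621704)
bluebody [294 233  11  11  63] [ 0.4735 -0.1543  0.05  ] ((474.63311767578125, -155.402587890625), (30.82744789123535, 30.836254119873047), 2.156548500061035)
```

View pics/crop1.png

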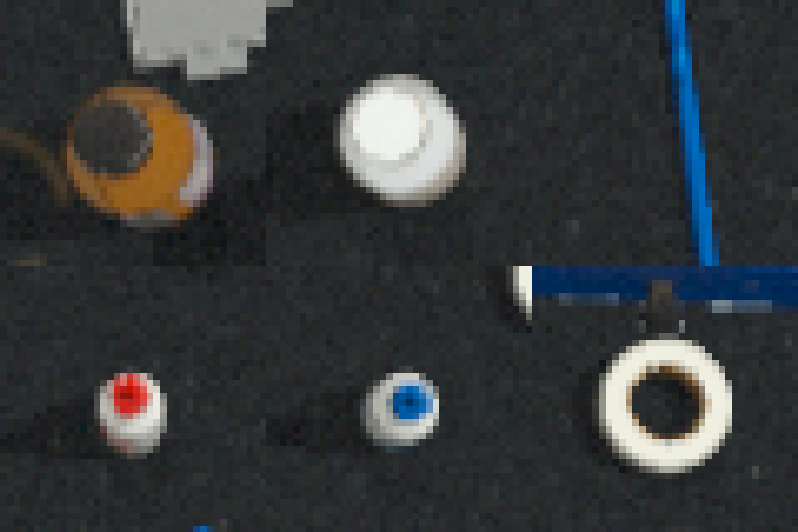

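The crop shows the amber cap's centre at top pixel (186.3,228.0), the clear cap at (220.7,236.6), and the red and blue caps on their bodies. Next I check these positions against the scene view.

```bash
python3 - <<'E'
from h import *
t=load('top0'); s=load('scene0'); im=s['image'].copy()[:,:,::-1]
A=onz(t,186.3,228,.126); B=onz(t,220.7,236.6,.118); print(A,B)
im=cv2.resize(im[190:340,120:350],(0,0),fx=3.4,fy=3.4,interpolation=cv2.INTER_CUBIC)
def dot(p,col):
    u,v=proj(s,p); cv2.circle(im,(int((u-120+.5)*3.4),int((v-190+.5)*3.4)),2,col,-1)
def ring(c,z,r,col):
    for a in np.linspace(0,6.28,20): dot((c[0]+r*np.cos(a),c[1]+r*np.sin(a),z),col)
ring(A,.126,.017,(0,255,0)); ring(A,0.001,.029,(0,255,0)); ring(B,.118,.0165,(0,255,0)); ring(B,0.001,.0265,(0,255,0))
ring((.578,.0108),.046,.0155,(255,255,0)); ring((.4747,-.1555),.046,.0155,(255,255,0))
for (x,y,a,L,W,h) in((.4624,.350,0,.176,.09,.014),(.6232,.181,14.9,.188,.078,.01),(.461,-.0375,10.5,.14,.01,.0055)):
    c_,s_=np.cos(np.radians(a)),np.sin(np.radians(a))
    for i in(-.5,0,.5):
        for j in(-.5,.5): dot((x+c_*i*L-s_*j*W,y+s_*i*L+c_*j*W,h),(0,0,255))
cv2.imwrite('pics/chk.png',im); print(im.shape)
E
```

```text
[0.47637608 0.1790049  0.126     ] [0.45836773 0.07869253 0.118     ]
(510, 782, 3)
```

View pics/chk.png

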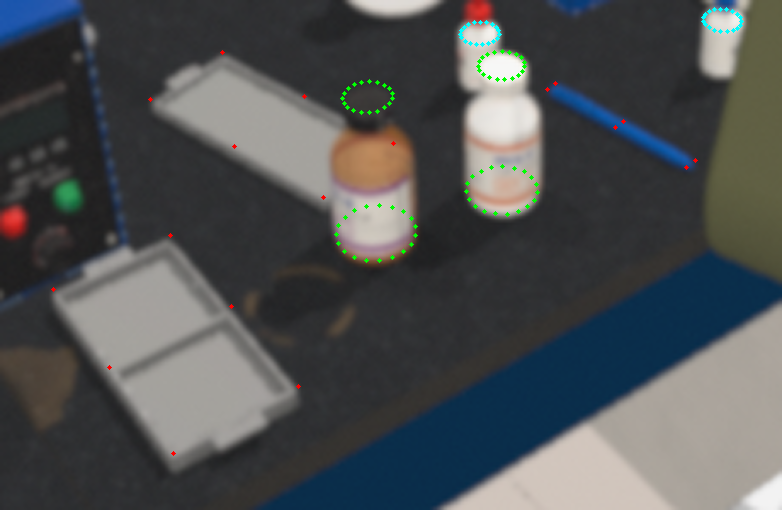

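The projections agree with the scene image to within about 3 mm, apart from the large tray, which lies about 3 mm nearer. I start with the blue dropper.

>>> servo_tool(
  motion=[
    [0,4,5,0,-6],
    [0,8,10,0,-12],
    [0,12,16,0,-18],
    [0,16,22,-2,-24],
    [0,20,28,-4,-24],
    [0,23,32,-6,-24],
    [0,25.2,34.7,-8,-24],
    [0,25.2,34.7,-8,-24],
    [0,25.2,34.7,-8,-24],
    [0,25.2,34.7,-8,-24],
  ],
  squeeze=15,
)

```text
time_s: 1.35
ee_pos: [0.4747, -0.1567, 0.3253]
eef_rot: [3.141, -0.001, -0.003]
force: [-0.5, -0.3, 0.3]
grip_width: 0.0942
grip_force: 0.0
```

>>> servo_tool(
  motion=[
    [0,0,0,-4,0],
    [0,0,0,-8,0],
    [0,0,0,-10.9,0],
    [0,0,0,-10.9,0],
    [1,0,0,-10.9,0],
    [1,0,0,-10.9,0],
    [1,0,0,-10.9,0],
    [1,0,0,-10.9,0],
    [1,0,0,-10.9,0],
    [1,0,0,-10.9,0],
    [1,0,0,-10.9,0],
    [1,0,0,-10.9,0],
  ],
  squeeze=15,
)

```text
time_s: 2.85
ee_pos: [0.4752, -0.1557, 0.2156]
eef_rot: [-3.142, 0.0, -0.001]
force: [0.1, 1.0, -0.4]
grip_width: 0.0298
grip_force: 15.0
```

>>> servo_tool(
  motion=[
    [1,0,0,3,0],
    [1,0,0,6,0],
    [1,0,-4,6,0],
    [1,0,-8,6,0],
    [1,1,-12,6,0],
    [1,2,-16,6,0],
    [1,3,-19.5,6,0],
    [1,3.6,-21.7,6,0],
    [1,3.6,-21.7,6,0],
    [1,3.6,-21.7,6,0],
    [1,3.6,-21.7,6,0],
  ],
)

```text
time_s: 4.22
ee_pos: [0.5112, -0.3719, 0.2758]
eef_rot: [-3.142, 0.0, -0.0]
force: [0.6, -0.2, -0.0]
grip_width: 0.03
grip_force: 15.0
```

```bash
python3 - <<'E'
from h import *
c=shot('top','top1'); s=shot('scene','scene1')
a=cv2.resize(c['image'][190:290,290:430,::-1],(560,400),interpolation=cv2.INTER_CUBIC); b=s['image'][100:300,240:,::-1]
b=cv2.resize(b,(560,400)); cv2.imwrite('pics/v1.png',cv2.resize(np.hstack([a,b]),(800,286)))
E
```

```text
(no output)
```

View pics/v1.png

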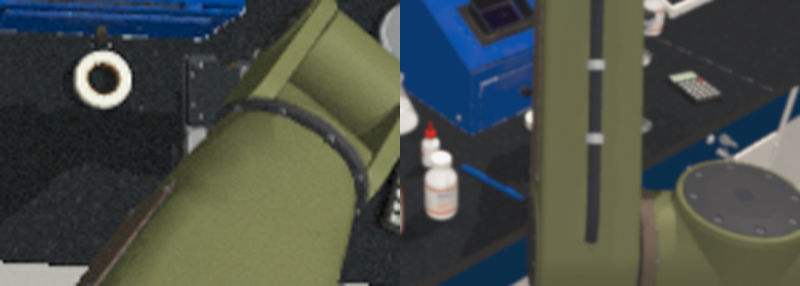

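The arm hides the small tray in both views, but the tape is untouched. I lower on the measured position and watch the force.

>>> servo_tool(
  motion=[
    [1,0,0,-2,0],
    [1,0,0,-4,0],
    [1,0,0,-5,0],
    [1,0,0,-5.5,0],
    [1,0,0,-5.5,0],
    [1,0,0,-5.5,0],
    [1,0,0,-5.5,0],
  ],
)

```text
time_s: 5.2
ee_pos: [0.5112, -0.3727, 0.221]
eef_rot: [3.141, -0.0, -0.001]
force: [-0.5, -0.2, 0.3]
grip_width: 0.0306
grip_force: 15.0
```

Next I ease down 1 mm, release, and rise to carry height.

>>> servo_tool(
  motion=[
    [1,0,0,-0.1,0],
    [1,0,0,-0.1,0],
    [0.5,0,0,-0.1,0],
    [0.5,0,0,-0.1,0],
    [0.5,0,0,-0.1,0],
    [0.5,0,0,3,0],
    [0.5,0,0,8,0],
    [0.3,0,0,14,0],
    [0,-3,4,14,0],
    [0,-4,10,14,0],
    [0,-4,16,14,0],
    [0,-4,22,14,0],
    [0,0,28,14,0],
    [0,4,33,13,0],
    [0,6.7,38.3,11.5,0],
    [0,6.7,38.3,10.5,0],
    [0,6.7,38.3,10.5,0],
    [0,6.7,38.3,10.5,0],
  ],
)

```text
time_s: 7.45
ee_pos: [0.5778, 0.0091, 0.3263]
eef_rot: [3.141, -0.0, -0.002]
force: [-0.4, -0.2, -0.7]
grip_width: 0.0942
grip_force: 0.0
```

```bash
python3 - <<'E'
from h import *
c=shot('top','top2'); s=shot('scene','scene2')
a=cv2.resize(c['image'][190:290,180:430,::-1],(800,320),interpolation=cv2.INTER_CUBIC); b=s['image'][140:240,200:450,::-1]
b=cv2.resize(b,(800,320)); cv2.imwrite('pics/v2.png',cv2.resize(np.vstack([a,b]),(740,592)))
E
```

```text
(no output)
```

View pics/v2.png

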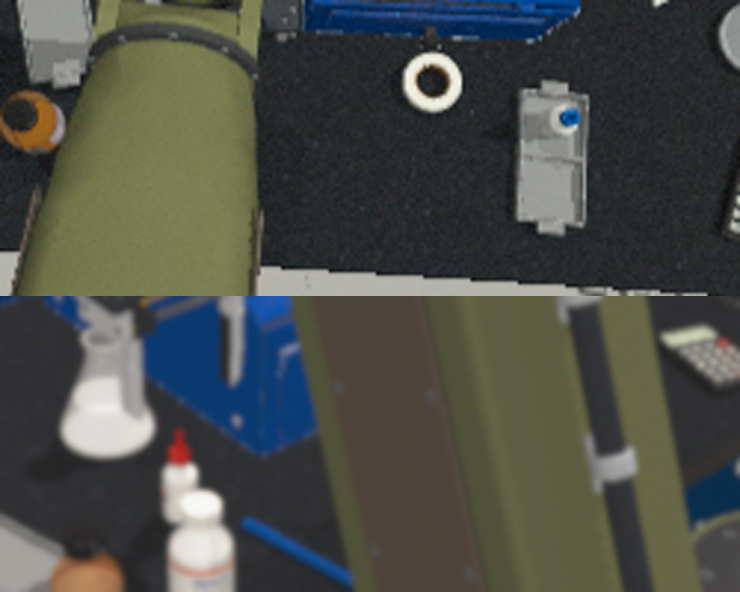

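The blue dropper stands upright in the far small bay (565,118), and the open fingers straddle the red dropper, clear of the flask. Next I grasp red and lift.

>>> servo_tool(
  motion=[
    [0,0,0.1,-4,0],
    [0,0,0.1,-8,0],
    [0,0,0.1,-11,0],
    [0,0,0.1,-11,0],
    [1,0,0.1,-11,0],
    [1,0,0.1,-11,0],
    [1,0,0.1,-11,0],
    [1,0,0.1,-11,0],
    [1,0,0.1,-11,0],
    [1,0,0.1,-11,0],
    [1,0,0.1,-11,0],
    [1,0,0.1,-11,0],
    [1,0,0.1,-7,0],
    [1,-2,0.1,-2,0],
    [1,-7,0.1,3,0],
    [1,-7,0.1,3,0],
    [1,-7,0.1,3,0],
  ],
)

```text
time_s: 9.68
ee_pos: [0.5082, 0.0113, 0.3555]
eef_rot: [3.142, -0.001, -0.001]
force: [-0.2, 0.3, -0.8]
grip_width: 0.0301
grip_force: 15.0
```

>>> servo_tool(
  motion=[
    [1,-3,-4,0,0],
    [1,-6.5,-9,0,0],
    [1,-6.5,-15,0,0],
    [1,-6.5,-21,0,0],
    [1,-6.5,-27,0,0],
    [1,-6.5,-33,0,0],
    [1,-6.5,-38.1,0,0],
    [1,-6.5,-38.1,0,0],
    [1,-6.5,-38.1,-4,0],
    [1,-6.5,-38.1,-8,0],
    [1,-6.5,-38.1,-12,0],
    [1,-6.5,-38.1,-13.2,0],
    [1,-6.5,-38.1,-13.6,0],
    [1,-6.5,-38.1,-13.6,0],
    [1,-6.5,-38.1,-13.6,0],
  ],
)

```text
time_s: 11.55
ee_pos: [0.4434, -0.3698, 0.2207]
eef_rot: [3.14, -0.001, -0.001]
force: [-0.2, 0.1, -0.7]
grip_width: 0.0299
grip_force: 15.0
```

>>> servo_tool(
  motion=[
    [1,0,0,-0.1,0],
    [0.5,0,0,-0.1,0],
    [0.5,0,0,-0.1,0],
    [0.5,0,0,-0.1,0],
    [0.5,0,0,3,0],
    [0.5,0,0,8,0],
    [0.5,0,0,13,0],
    [0.5,0,6,13,4],
    [0.5,0,12,13,8],
    [0.5,1,18,13,10.5],
    [0.5,1.8,24,13,10.5],
    [0.5,1.8,30,11,10.5],
    [0.5,1.8,33.4,7,10.5],
    [0.5,1.8,33.4,4,10.5],
    [0.5,1.8,33.4,4,10.5],
    [0.5,1.8,33.4,4,10.5],
  ],
)

```text
time_s: 13.55
ee_pos: [0.4615, -0.0361, 0.2608]
eef_rot: [3.141, -0.001, 0.182]
force: [0.8, -0.0, 0.0]
grip_width: 0.047
grip_force: 0.0
```

```bash
python3 - <<'E'
from h import *
c=shot('top','top3'); s=shot('scene','scene3')
a=cv2.resize(c['image'][190:290,180:430,::-1],(800,320),interpolation=cv2.INTER_CUBIC); b=s['image'][180:280,200:450,::-1]
b=cv2.resize(b,(800,320),interpolation=cv2.INTER_CUBIC); cv2.imwrite('pics/v3.png',cv2.resize(np.vstack([a,b]),(740,592)))
E
```

```text
(no output)
```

View pics/v3.png

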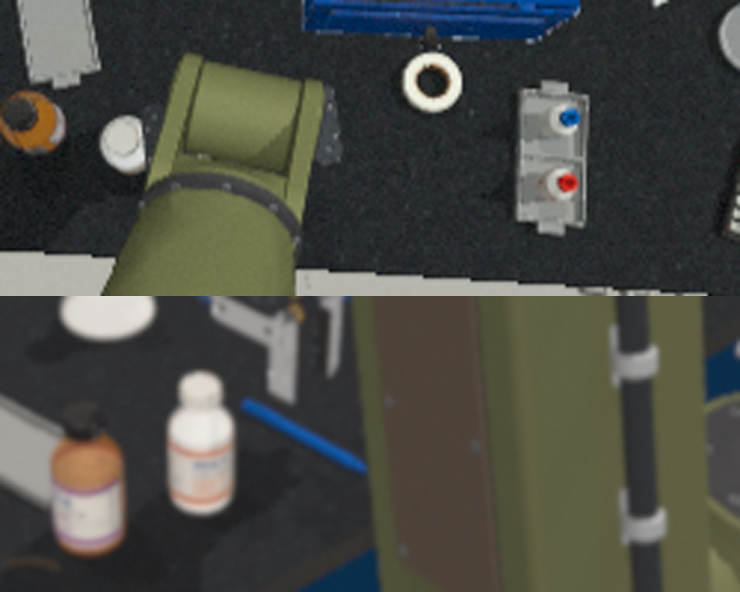

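Both droppers stand upright in their bays. Over the pen, the lowered gripper body would pass about 6 mm from the clear bottle's cap, so I place the large bottles first.

>>> servo_tool(
  motion=[
    [0.12,0,0,4,0],
    [0.12,0,0,8,0],
    [0.12,0,3,10,-5],
    [0.12,0,8,10,-10.5],
    [0.12,-0.3,11.6,10,-10.5],
    [0.12,-0.3,11.6,10,-10.5],
    [0.12,-0.3,11.6,10,-10.5],
    [0.12,-0.3,11.6,10,-10.5],
  ],
)

```text
time_s: 14.65
ee_pos: [0.4583, 0.0794, 0.3599]
eef_rot: [3.142, -0.0, -0.002]
force: [-0.1, 0.3, 0.2]
grip_width: 0.0829
grip_force: 0.0
```

```bash
python3 - <<'E'
from h import *
s=shot('scene','scene4')
cv2.imwrite('pics/v4.png',cv2.resize(s['image'][120:290,180:350,::-1],(580,580),interpolation=cv2.INTER_CUBIC)); print(ctrl.get_obs()['grip_width'])
E
```

```text
0.08241939328957831
```

View pics/v4.png

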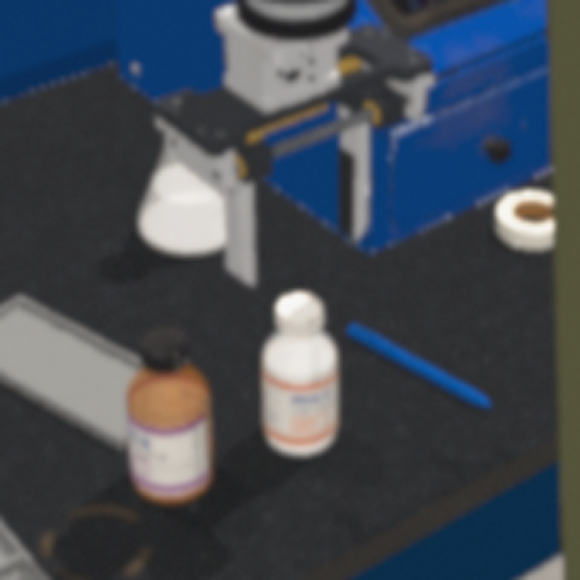

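The fingers straddle the clear bottle (300,310), with the amber bottle clear to the left. Next I descend and grip.

>>> servo_tool(
  motion=[
    [0.12,0,0,-4,0],
    [0.12,0,0,-8,0],
    [0.12,0,0,-11,0],
    [0.12,0,0,-12.4,0],
    [0.12,0,0,-12.4,0],
    [1,0,0,-12.4,0],
    [1,0,0,-12.4,0],
    [1,0,0,-12.4,0],
    [1,0,0,-12.4,0],
    [1,0,0,-12.4,0],
    [1,0,0,-12.4,0],
    [1,0,0,-8,0],
    [1,0,0,-2,0],
    [1,0,0,4,0],
    [1,0,0,6.5,0],
    [1,0,0,6.5,0],
  ],
  squeeze=25,
)

```text
time_s: 16.7
ee_pos: [0.458, 0.0803, 0.4257]
eef_rot: [-3.141, -0.003, -0.001]
force: [-0.9, 1.4, -3.0]
grip_width: 0.0523
grip_force: 25.0
```

>>> servo_tool(
  motion=[
    [1,0,3,0,0],
    [1,0,8,0,0],
    [1,0,13,0,0],
    [1,1,18,0,0],
    [1,3,23,0,0],
    [1,4.5,26,0,0],
    [1,4.5,27,0,0],
    [1,4.5,27,-1,0],
    [1,4.5,27,-5,0],
    [1,4.5,27,-10,0],
    [1,4.5,27,-14,0],
    [1,4.5,27,-15.4,0],
    [1,4.5,27,-15.4,0],
    [1,4.5,27,-15.4,0],
  ],
)

```text
time_s: 18.45
ee_pos: [0.5034, 0.3503, 0.2724]
eef_rot: [-3.14, -0.002, -0.001]
force: [-0.0, -0.4, -2.5]
grip_width: 0.0519
grip_force: 25.0
```

```bash
python3 - <<'E'
from h import *
s=shot('scene','scene5'); c=shot('top','top5')
a=cv2.resize(s['image'][190:340,110:260,::-1],(400,400),interpolation=cv2.INTER_CUBIC); b=cv2.resize(c['image'][180:280,100:200,::-1],(400,400),interpolation=cv2.INTER_CUBIC)
cv2.imwrite('pics/v5.png',np.hstack([a,b]))
E
```

```text
(no output)
```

View pics/v5.png

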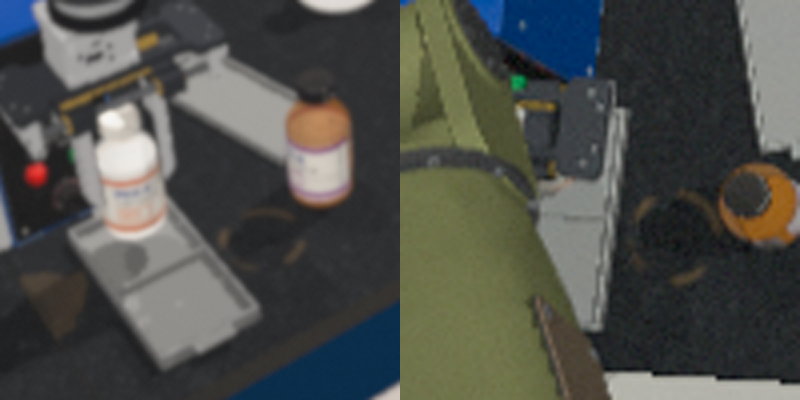

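The clear bottle hangs over the far large bay (base near (135,232), its shadow in the bay). I lower and release it.

>>> servo_tool(
  motion=[
    [1,0,0,-1.5,0],
    [1,0,0,-2.5,0],
    [1,0,0,-3,0],
    [1,0,0,-3.15,0],
    [1,0,0,-3.15,0],
    [0.8,0,0,-3.15,0],
    [0.3,0,0,-3.15,0],
    [0.12,0,0,-3.15,0],
    [0.12,0,0,-3.15,0],
    [0.12,0,0,-3.15,0],
    [0.12,0,0,1,0],
    [0.12,0,0,6,0],
    [0.12,0,0,10,0],
    [0.12,0,-5,10,0],
    [0.12,-1,-10,10,0],
    [0.12,-2,-15,10,0],
    [0.12,-2.7,-17.1,10,0],
    [0.12,-2.7,-17.1,10,0],
    [0.12,-2.7,-17.1,10,0],
  ],
)

```text
time_s: 20.92
ee_pos: [0.4764, 0.18, 0.3707]
eef_rot: [-3.141, -0.0, -0.001]
force: [-0.0, 0.4, 0.2]
grip_width: 0.0829
grip_force: 0.0
```

```bash
python3 - <<'E'
from h import *
s=shot('scene','scene6'); c=shot('top','top6')
a=cv2.resize(s['image'][160:340,110:290,::-1],(400,400),interpolation=cv2.INTER_CUBIC); b=cv2.resize(c['image'][180:280,100:200,::-1],(400,400),interpolation=cv2.INTER_CUBIC)
cv2.imwrite('pics/v6.png',np.hstack([a,b]))
E
```

```text
(no output)
```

View pics/v6.png

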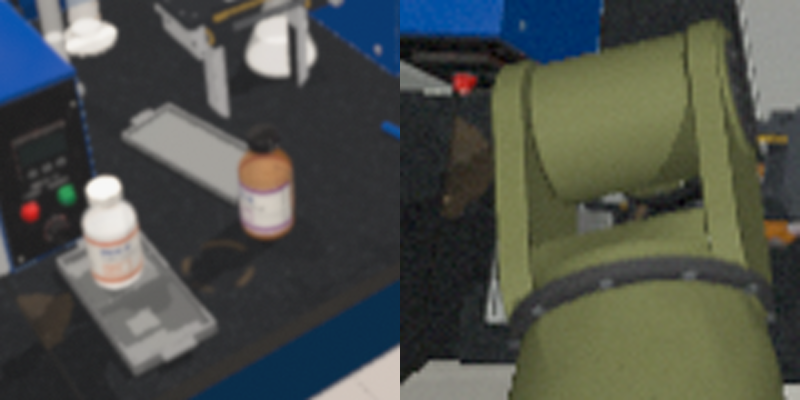

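The clear bottle stands in the far large bay (115,245), and the gripper is over the amber bottle (265,190). Next I grip and lift it.

>>> servo_tool(
  motion=[
    [0.12,0,0,-4,0],
    [0.12,0,0,-8,0],
    [0.12,0,0,-11.5,0],
    [0.12,0,0,-13.1,0],
    [0.12,0,0,-13.1,0],
    [1,0,0,-13.1,0],
    [1,0,0,-13.1,0],
    [1,0,0,-13.1,0],
    [1,0,0,-13.1,0],
    [1,0,0,-13.1,0],
    [1,0,0,-13.1,0],
    [1,0,0,-10,0],
    [1,0,0,-6,0],
    [1,-2,1,-4,0],
    [1,-5.9,4,-4,0],
    [1,-5.9,8,-4,0],
    [1,-5.9,13,-4,0],
    [1,-5.9,17.1,-4,0],
    [1,-5.9,17.1,-4,0],
    [1,-5.9,17.1,-4,0],
  ],
  squeeze=25,
)

```text
time_s: 23.52
ee_pos: [0.4171, 0.3499, 0.3303]
eef_rot: [3.141, 0.001, -0.001]
force: [0.2, -0.3, -0.6]
grip_width: 0.0574
grip_force: 25.0
```

```bash
python3 - <<'E'
from h import *
s=shot('scene','scene7')
cv2.imwrite('pics/v7.png',cv2.resize(s['image'][170:340,90:260,::-1],(560,560),interpolation=cv2.INTER_CUBIC))
E
```

```text
(no output)
```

View pics/v7.png

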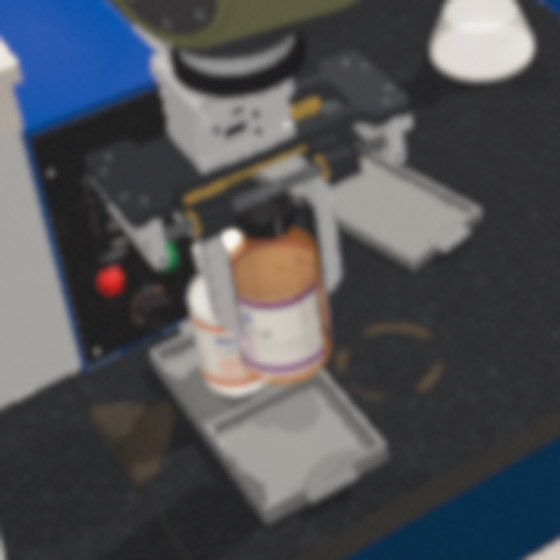

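The amber bottle is held upright above the near bay, with its shadow in that bay (300,415). I lower and release it.

>>> servo_tool(
  motion=[
    [1,0,0,-3,0],
    [1,0,0,-6,0],
    [1,0,0,-8,0],
    [1,0,0,-8.6,0],
    [1,0,0,-8.75,0],
    [1,0,0,-8.75,0],
    [0.8,0,0,-8.75,0],
    [0.3,0,0,-8.75,0],
    [0.12,0,0,-8.75,0],
    [0.12,0,0,-8.75,0],
    [0.12,0,0,-8.75,0],
    [0.12,0,0,-4,0],
    [0.12,0,0,1,0],
    [0.12,0,0,4,0],
    [0.12,0,-6,4,0],
    [0.3,1,-12,4,0],
    [0.5,2,-18,4,5],
    [0.5,3,-24,4,10.5],
    [0.5,4,-30,4,10.5],
    [0.5,4.4,-36,4,10.5],
  ],
)

```text
time_s: 26.08
ee_pos: [0.4611, -0.0117, 0.3708]
eef_rot: [3.141, -0.001, 0.182]
force: [0.8, 0.1, -0.0]
grip_width: 0.047
grip_force: 0.0
```

>>> servo_tool(
  motion=[
    [0.5,0,-2.75,0,0],
    [0.5,0,-2.75,-5,0],
    [0.5,0,-2.75,-10,0],
    [0.5,0,-2.75,-12,0],
    [0.5,0,-2.75,-12,0],
    [0.5,0,-2.75,-12,0],
    [0.5,0,-2.75,-12,0],
  ],
)

```text
time_s: 26.95
ee_pos: [0.4614, -0.0372, 0.2517]
eef_rot: [3.141, -0.002, 0.182]
force: [0.8, 0.4, -0.2]
grip_width: 0.0468
grip_force: 0.0
```

```bash
python3 - <<'E'
from h import *
s=shot('scene','scene8'); c=shot('top','top8')
a=cv2.resize(s['image'][170:330,110:350,::-1],(600,400),interpolation=cv2.INTER_CUBIC); b=cv2.resize(c['image'][140:280,110:180,::-1],(200,400),interpolation=cv2.INTER_CUBIC)
cv2.imwrite('pics/v8.png',np.hstack([a,b]))
t=load('top0')
E
```

```text
(no output)
```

View pics/v8.png

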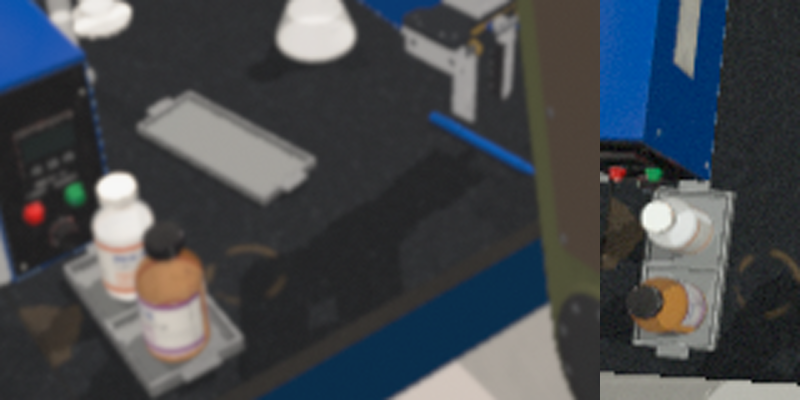

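Both large bottles stand upright in their bays, and the gripper is over the pen. Next I lower to 3 mm above the bench and grip it.

>>> servo_tool(
  motion=[
    [0.5,0,0,-2,0],
    [0.5,0,0,-4,0],
    [0.5,0,0,-4.8,0],
    [0.5,0,0,-4.9,0],
    [0.5,0,0,-4.9,0],
    [1,0,0,-4.9,0],
    [1,0,0,-4.9,0],
    [1,0,0,-4.9,0],
    [1,0,0,-4.9,0],
    [1,0,0,-4.9,0],
    [1,0,0,-4.9,0],
    [1,0,0,-4.9,0],
    [1,0,0,-3.5,0],
    [1,0,0,0,0],
    [1,0,0,3,0],
    [1,0,0,3,0],
  ],
  squeeze=15,
)

```text
time_s: 29.05
ee_pos: [0.4614, -0.0372, 0.2831]
eef_rot: [3.14, -0.004, 0.182]
force: [-0.6, -0.1, -2.0]
grip_width: 0.0094
grip_force: 15.0
```

>>> servo_tool(
  motion=[
    [1,0,5,2,2],
    [1,0,10,2,4.4],
    [1,0,15,2,4.4],
    [1,2,20,2,4.4],
    [1,6,21.8,2,4.4],
    [1,11,21.8,2,4.4],
    [1,15,21.8,1,4.4],
    [1,16.2,21.8,-2,4.4],
    [1,16.2,21.8,-4,4.4],
    [1,16.2,21.8,-4.5,4.4],
    [1,16.2,21.8,-4.5,4.4],
    [1,16.2,21.8,-4.5,4.4],
  ],
)

```text
time_s: 30.55
ee_pos: [0.6231, 0.181, 0.237]
eef_rot: [3.142, -0.002, 0.259]
force: [0.1, 0.3, 0.2]
grip_width: 0.0088
grip_force: 15.0
```

```bash
python3 - <<'E'
from h import *
s=shot('scene','scene9'); 
cv2.imwrite('pics/v9.png',cv2.resize(s['image'][150:290,120:290,::-1],(680,560),interpolation=cv2.INTER_CUBIC))
E
```

```text
(no output)
```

View pics/v9.png

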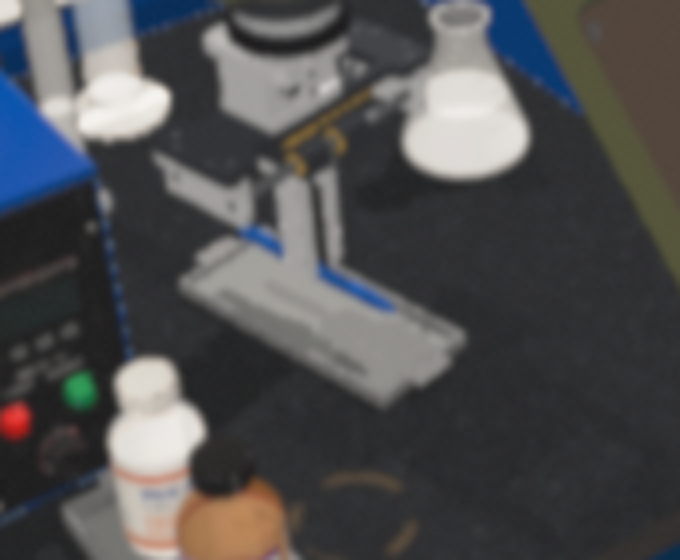

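The pen is level over the pen tray, along its length. The flask (466,100) stands near the gripper's right end, so I check that clearance before lowering.

```bash
python3 - <<'E'
from h import *
s=load('scene9'); t=load('top0')
for u,v in((403,145),(465,178),(530,140)): print(onz(s,120+u/4-.5,150+v/4-.5,.005))
print('mouth scene',onz(s,120+460/4-.5,150+15/4-.5,.113),'mouth top',onz(t,401*.64-.5,231*.64-.5,.113),'foot top',onz(t,402*.64-.5,250*.64-.5,.02))
y=.259;u=np.array([np.cos(y),np.sin(y)]);w=np.array([-np.sin(y),np.cos(y)])
for i in(-1,1): print('body corner',np.array([.6231,.181])+i*.0375*u-.0885*w)
E
```

```text
[0.75114469 0.03358719 0.005     ]
[0.68818671 0.0202772  0.005     ]
[ 0.69939486 -0.04561475  0.005     ]
mouth scene [ 0.72886434 -0.00789069  0.113     ] mouth top [ 0.7377554  -0.00725412  0.113     ] foot top [ 0.72826387 -0.00997104  0.02      ]
body corner [0.60951685 0.0858475 ]
body corner [0.68201534 0.10505605]
```

The flask is at (0.73, -0.01), about 12 cm from the gripper's corner, so there is room. I lower the pen, release it and retreat towards the start.

>>> servo_tool(
  motion=[
    [1,0,0,-1.5,0],
    [1,0,0,-2.5,0],
    [1,0,0,-3,0],
    [1,0,0,-3,0],
    [1,0,0,-3,0],
    [0.8,0,0,-3,0],
    [0.75,0,0,-3,0],
    [0.75,0,0,-3,0],
    [0.75,0,0,-3,0],
    [0.75,0,0,0,0],
    [0.75,0,0,5,0],
    [0.75,0,0,10,0],
    [0.7,-4,-3,15,0],
    [0.7,-9,-7,16,0],
    [0.7,-14,-12,16,0],
    [0.7,-19,-17,16,0],
    [0.7,-21,-23,16,0],
    [0.7,-22,-29,16,0],
    [0.7,-22,-35,16,0],
    [0.7,-24,-41,16,0],
  ],
)

```text
time_s: 33.1
ee_pos: [0.3874, -0.2128, 0.396]
eef_rot: [3.141, -0.001, 0.259]
force: [0.6, 0.7, 0.3]
grip_width: 0.0284
grip_force: 0.0
```

>>> servo_tool(
  motion=[
    [0.7,-4,-5,0,0],
    [0.7,-8,-10,0,0],
    [0.7,-12,-15,0,0],
    [0.7,-14,-21,0,0],
    [0.7,-16,-27,0,0],
    [0.7,-16,-27,0,0],
  ],
)

```text
time_s: 33.85
ee_pos: [0.2265, -0.4833, 0.3949]
eef_rot: [-3.141, 0.0, 0.256]
force: [-0.3, 1.1, 0.1]
grip_width: 0.0281
grip_force: 0.0
```

```bash
python3 - <<'E'
from h import *
s=shot('scene','scene10'); c=shot('top','top10')
a=cv2.resize(s['image'][150:340,100:360,::-1],(400,292)); b=cv2.resize(c['image'][130:280,110:410,::-1],(800,400),interpolation=cv2.INTER_CUBIC)
f=np.zeros((600,800,3),np.uint8); f[:400]=b; f[400:,:800]=cv2.resize(s['image'][150:340,100:360,::-1],(274,200)).repeat(1,0)[:, :274].copy() if 0 else 0
f[400:,:274]=cv2.resize(a,(274,200)); f[400:,280:680]=cv2.resize(c['image'][150:225,170:320,::-1],(400,200),interpolation=cv2.INTER_CUBIC)
cv2.imwrite('pics/v10.png',f)
E
```

View pics/v10.png

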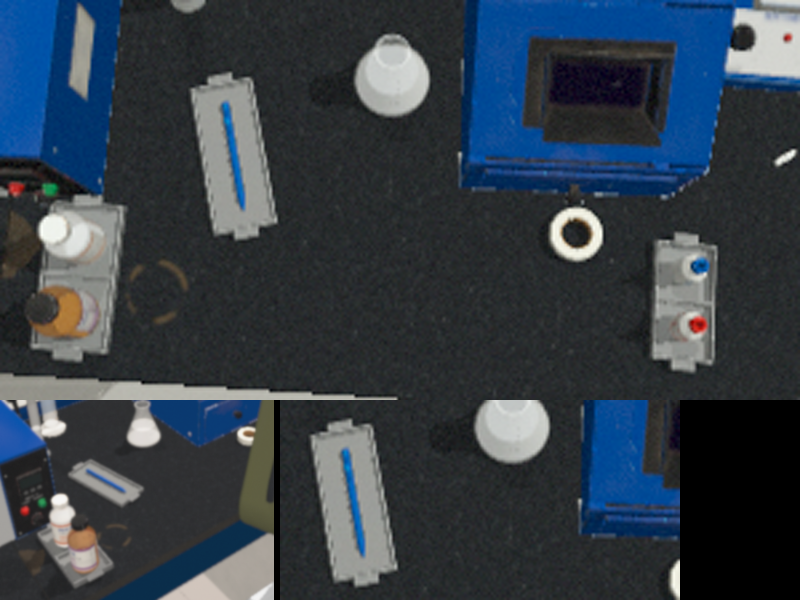

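The picture shows the pen flat and lengthwise in its tray (232,155) and all four bottles upright in their bays, with the tape and flask undisturbed. I hand in.

```bash
python3 -c "
from station import ctrl
print(abs(ctrl.get_obs()['joint_vel']).max()); print(ctrl.hand_in())"
```

```text
0.032713887986779974
the job is handed in; nothing more can be done
None
```

I handed the job in at about 34 s: the final pictures show the amber and clear bottles upright in the large bays, both droppers upright in the small bays, the pen flat and lengthwise in its tray, and the tape and flask where they stood; no verdict was returned.

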